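# Line up the amber bottles by height on their drip coasters

### The arm

A 7-joint arm with a two-finger parallel gripper is mounted at the origin on the work surface. World frame = base frame: x ahead of the robot, y to its left, z up, the work surface at z = 0. Lengths are in mm, angles in rad, forces in N, time in s.
With the tool pointing down it reaches from about 425 to 825 mm from the base axis. Payload 3.6 kg.
Tool frame: the origin (TCP) lies midway between the tips of the shut fingers; the grasp point (between the pads) lies behind it (pinch_z is the z of the grasp point in the tool frame, in mm); z points along the fingers, y is the line along which they close (so a half turn about z gives the same grasp; the last joint's range is limited). The gripper opens to 93 mm and grips with 3 to 60 N. Pads are 15 mm wide; open, the fingers measure 128 mm over their backs; the gripper's body (75 mm by 188 mm) begins 65 mm behind the grasp point.
Start: joints at [-1.161, 0.615, -0.013, 1.423, 0.008, 1.103, -0.04], TCP at [274.939, 588.955, 187.14] pointing down, gripper open.
Joint ranges: [-3.12, 3.12], [-0.3, 2.06], [-1.34, 1.32], [0.26, 2.42], [-1.36, 4.5], [0.01, 1.98], [-2.84, 2.84]. Speed limits (rad/s): [2.79, 2.79, 3.14, 3.14, 3.14, 3.14, 3.14].

### API

Orientations are given as a unit quaternion [x, y, z, w].
In Python, from station import sense, read_camera, finish_job, boxes_of, trace, landmark_of, pinch_z gives the robot as it stands.
- The arm moves only by the tool move_arm, never from a script. Its argument "plan" is text: rows parted by semicolons, each of 6 numbers parted by spaces: the shift along the tool's x, y, z in m, then the turn, a rotation vector about the tool's x, y, z in degrees. In form: tx ty tz rx ry rz; .... A call has 1 to 8 rows; each row shifts and turns the commanded pose from where the row before left it, along the tool's axes as they then stand; what a row does not reach is not made up. A row lasts 1/12 s, in which the tool goes at most 41.7 mm and 7.16 degrees, less where a joint would pass 70% of its speed; a pose out of reach is approached as far as the arm can. A call is refused whole if a number of a shift passes 0.0417 or a number of a turn 7.16, either way. A call with a gripper value outside its range is refused whole. "fingers" is the closure in counts, from 0 (fully open) to 255 (shut), set as the call begins (left out, the last holds). The fingers move at their own pace and stop on an object; "squeeze" is the grip in N (left out, the last holds). Time passes only in rows, so rows that do not move let the fingers close. It gives the time, the measured TCP pose, the force, the opening and the grip force at its end, in the units of the state.
- sense(): the state, without advancing time (a new reading comes with each control period).
- read_camera(name): name is "scene" or "top"; returns a dict with "img" (420x560x3 uint8, red, green, blue), "fovy" (degrees; the focal length in pixels is half the picture's height over the tangent of half this angle, whatever the lens; pixels are square), "cx", "cy" (the principal point, pixels), "rvec" (rotation vector, rad) and "tvec" (3), from world to camera coordinates, as OpenCV has them. Camera axes: x right, y down, z forward; pixel columns grow to the right and rows downward; lengths in mm; the calibration is good to about 2 mm. A picture is of the moment at which its call begins. There is no depth.
- finish_job(): hands the job in; it is judged then, once.
Trained networks look in a picture, given as the dict that the camera call returned (one of the last four; its "shot" number tells which), for a name from the list of things; names that differ only in an ending like _2 or _b are one class to them, and where a whole thing is asked for, a point or a joint stands for the part that bears it (a point fixed in the world has none). Each returns a list of dicts, best first, with "score" (0 to 1); they miss things now and then, are a little off and sometimes report something else, mostly with a low value. They report only what shows in the picture. A call takes as long as a camera call. They do not tell look-alikes from the thing itself.
- boxes_of(picture, label): "extent" ([left, top, right, bottom] in pixels, round what is visible of it).
- trace(picture, label): "mask" (420x560 bool, what is visible of it) and "extent" ([left, top, right, bottom] in pixels, round what is visible of it).
- landmark_of(picture, label): "pixel" ([column, row] in pixels: a listed point, or the origin of a listed thing).
The state is a dict: "time": time; "joint_positions": joint angles; "qvel": joint speeds; "joint_torque": joint torques, N m; "tcp_pos": TCP position; "tool_rot": TCP orientation; "force": force on the tool from outside, world axes, zero at the start; "ft_torque": the same for the moment, N m; "opening": finger opening in mm; "gripper_force": force on a finger pad.
Only numpy, scipy, OpenCV 4.12 (cv2) and the standard library are available. Lean on these libraries where they do the work, as an engineer would, in place of code of your own. Each camera call takes 0.05 s, during which the arm holds its last target. There are 200 camera calls.

### The job

Line up the four amber bottles on the row of black drip coasters in order of height, one on each coaster, with the tallest at the end next to the compost caddy and the shortest at the soap-dish end. Stand each one upright in the middle of its coaster, setting it down rather than dropping it, and don't knock a bottle over or push the caddy or the soap dish out of place.

Things in the scene. Friction and masses are not known exactly. Their poses are not given: they have to be found in the camera images.
- bottle_180: The tallest of four loose, capped amber plastic bottles: 180 mm high over its cap, round body 52 mm across, blank paper label. Screw cap black, 30 mm across and 24 mm high, at the very top; below it 9 mm of bare neck 25 mm across, then a shoulder falling 18 mm to the body. Stands upright on the liner (the work surface, z = 0). Origin: centre of its underside; z axis up through the cap. About 300 g, give or take a third.
- bottle_152: The second tallest of four loose, capped amber plastic bottles: 152 mm high over its cap, round body 60 mm across, blank paper label. Screw cap black, 30 mm across and 24 mm high, at the very top; below it 9 mm of bare neck 25 mm across, then a shoulder falling 18 mm to the body. Stands upright on the liner (the work surface, z = 0). Origin: centre of its underside; z axis up through the cap. About 340 g, give or take a third.
- bottle_124: The second shortest of four loose, capped amber plastic bottles: 124 mm high over its cap, round body 46 mm across, blank paper label. Screw cap black, 30 mm across and 24 mm high, at the very top; below it 9 mm of bare neck 25 mm across, then a shoulder falling 18 mm to the body. Stands upright on the liner (the work surface, z = 0). Origin: centre of its underside; z axis up through the cap. About 170 g, give or take a third.
- bottle_096: The shortest of four loose, capped amber plastic bottles: 96 mm high over its cap, round body 56 mm across, blank paper label. Screw cap black, 30 mm across and 24 mm high, at the very top; below it 9 mm of bare neck 25 mm across, then a shoulder falling 18 mm to the body. Stands upright on the liner (the work surface, z = 0). Origin: centre of its underside; z axis up through the cap. About 190 g, give or take a third.
- coaster_a: One of four identical black silicone drip coasters stuck to the liner in a straight row, 100 mm from centre to centre (which of the four stands where in the row differs each time). Round dish 92 mm across: floor 3 mm thick, rim 6 mm high and 3 mm thick, flat inside 86 mm across. Origin: centre of its underside.
- coaster_b: One of four identical black silicone drip coasters stuck to the liner in a straight row, 100 mm from centre to centre (which of the four stands where in the row differs each time). Round dish 92 mm across: floor 3 mm thick, rim 6 mm high and 3 mm thick, flat inside 86 mm across. Origin: centre of its underside.
- coaster_c: One of four identical black silicone drip coasters stuck to the liner in a straight row, 100 mm from centre to centre (which of the four stands where in the row differs each time). Round dish 92 mm across: floor 3 mm thick, rim 6 mm high and 3 mm thick, flat inside 86 mm across. Origin: centre of its underside.
- coaster_d: One of four identical black silicone drip coasters stuck to the liner in a straight row, 100 mm from centre to centre (which of the four stands where in the row differs each time). Round dish 92 mm across: floor 3 mm thick, rim 6 mm high and 3 mm thick, flat inside 86 mm across. Origin: centre of its underside.
- caddy: Small compost caddy of beige plastic with closed hinged lid, loose, 144 mm deep (x, plus lifting tab and handle to 82 mm from the centre in front) by 176 mm wide (y) by 165 mm high, about 950 g. Stands beyond one end of the row of coasters, about 200 mm from the centre of the coaster at that end; at which end differs each time. Origin: centre of its underside.
- soap_dish: White ceramic soap dish with a bar of soap in it, loose, 92 mm (x) by 136 mm (y), 33 mm high, beyond the other end of the row of coasters, opposite the caddy. Origin: centre of its underside. (Also loose among the bottles, and not part of the job: a sponge and a round wooden palm brush, both under 50 mm high, centres at least 100 mm from any bottle's, as bottles are from each other; all else stands well clear.)
Mind the look-alikes: they are no part of the job. Leave any blue look-alike of the bottle_180 alone.

How it is judged:
By the outcome, as a careful person would: the job done as asked, in the order asked, and still so for the second after the job is handed in, with the robot touching nothing.
It also fails if it takes over 102 s, if anything falls off the work surface, if the arm or the gripper's body presses on something with over 40 N, if the wrist force passes 120 N, or if a joint passes its speed limit or range.

## Working session

There is one attempt and no reset: what is moved stays moved. The work goes in short steps, Python scripts to look and compute and a tool call to move; the robot and the scene stay as the last step left them, time stands still between calls to the robot, and variables do not carry over. Pictures are saved under pics/ and viewed, at most 14 in all, crops included, and the job is handed in when it is done.

Besides the shell and the picture viewer there is one more tool, called after "Request:" by a JSON object that holds its "method" and its "body". move_arm: Moves the arm, as the interface text tells. Its arguments: {"type":"object","properties":{"plan":{"type":"string"},"fingers":{"type":"number"},"squeeze":{"type":"number"}},"required":["plan"]}

```bash
mkdir -p pics; ls
cat > h.py <<'E'
import numpy as np, cv2
from station import *
def cam(p):
    R,_=cv2.Rodrigues(np.array(p['rvec'],float)); t=np.array(p['tvec'],float).ravel()
    f=p['img'].shape[0]/2/np.tan(np.radians(p['fovy'])/2); return R,t,f
def back(p,uv,z):
    R,t,f=cam(p); d=R.T@np.array([(uv[0]-p['cx'])/f,(uv[1]-p['cy'])/f,1]); c=-R.T@t
    return c+d*(z-c[2])/d[2]
def proj(p,X):
    R,t,f=cam(p); q=R@np.array(X,float)+t; return q[0]/q[2]*f+p['cx'],q[1]/q[2]*f+p['cy']
def save(p,n,box=None,s=1):
    im=p['img'][:,:,::-1]
    if box: im=im[box[1]:box[3],box[0]:box[2]]
    cv2.imwrite('pics/'+n,cv2.resize(im,None,fx=s,fy=s,interpolation=cv2.INTER_CUBIC))
E
python3 - <<'E'
from h import *
print(sense(),pinch_z)
for n in('scene','top'):
    p=read_camera(n); save(p,n+'1.png',None,1.4); R,t,f=cam(p); print(n,-R.T@t,f)
    for l in('bottle_180','bottle_152','bottle_124','bottle_096','coaster_a','caddy','soap_dish'):
        print(l,[(np.round(b['pixel']).tolist(),round(b['score'],2),np.round(back(p,b['pixel'],0)[:2]).tolist()) for b in landmark_of(p,l)])
        print('   box',[(np.round(b['extent']).tolist(),round(b['score'],2)) for b in boxes_of(p,l)])
E
```

```text
pics
{'time': 0.0, 'joint_positions': array([-1.16052219,  0.61592764, -0.01260461,  1.42489222,  0.00810047,
        1.10338452, -0.04038524]), 'qvel': array([ 0.0010635 ,  0.00123133,  0.00035477, -0.00145508,  0.00025123,
        0.00258441,  0.00109721]), 'joint_torque': array([ 1.22044971e-04, -4.58934510e+01,  2.09171190e-01, -1.65743136e+01,
       -6.10403577e-02,  2.05934071e-02,  2.50036537e-04]), 'tcp_pos': array([274.59331887, 588.19104528, 185.97805542]), 'tool_rot': array([ 2.16620041e-01,  9.76255150e-01, -1.25490724e-03, -2.55971888e-04]), 'force': array([-0.61562977,  0.76949625,  0.61333101]), 'ft_torque': array([ 0.04043643,  0.00654044, -0.02268335]), 'gripper_force': 0.0, 'opening': 92.89371609037862} -18.8
scene [ 950.61480543 -636.92110789 1090.52573235] 457.8400183774271
bottle_180 [([252.0, 139.0], 0.98, [361.0, 221.0]), ([286.0, 130.0], 0.81, [438.0, 312.0]), ([242.0, 155.0], 0.8, [371.0, 145.0]), ([274.0, 154.0], 0.73, [458.0, 201.0]), ([251.0, 185.0], 0.7, [462.0, 60.0]), ([167.0, 275.0], 0.6, [435.0, -308.0])]
   box [([280.0, 98.0, 291.0, 133.0], 0.89), 
[... 4449 characters left out ...]
432.0, 272.0], 0.98), ([167.0, 271.0, 204.0, 305.0], 0.91), ([250.0, 234.0, 271.0, 256.0], 0.89), ([189.0, 230.0, 221.0, 255.0], 0.88), ([141.0, 246.0, 170.0, 267.0], 0.81), ([72.0, 101.0, 172.0, 181.0], 0.67), ([207.0, 271.0, 237.0, 299.0], 0.59)]
coaster_a [([332.0, 182.0], 0.81, [627.0, -128.0]), ([254.0, 179.0], 0.77, [632.0, 77.0]), ([293.0, 182.0], 0.73, [626.0, -26.0]), ([217.0, 175.0], 0.65, [642.0, 173.0]), ([163.0, 255.0], 0.36, [437.0, 306.0])]
   box [([201.0, 161.0, 232.0, 200.0], 0.82), ([272.0, 163.0, 310.0, 201.0], 0.77), ([236.0, 158.0, 274.0, 197.0], 0.73), ([314.0, 164.0, 347.0, 199.0], 0.63)]
caddy []
   box []
soap_dish [([398.0, 174.0], 0.79, [649.0, -303.0])]
   box []
```

View pics/scene1.png

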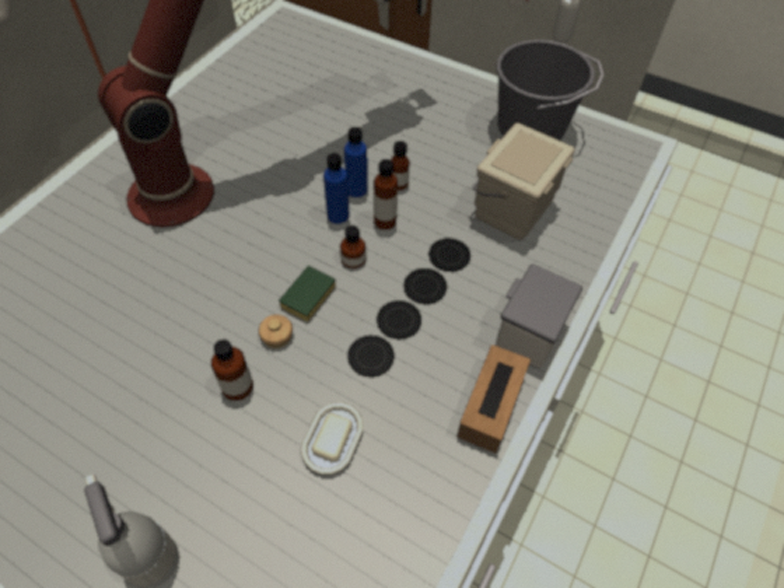

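View pics/top1.png

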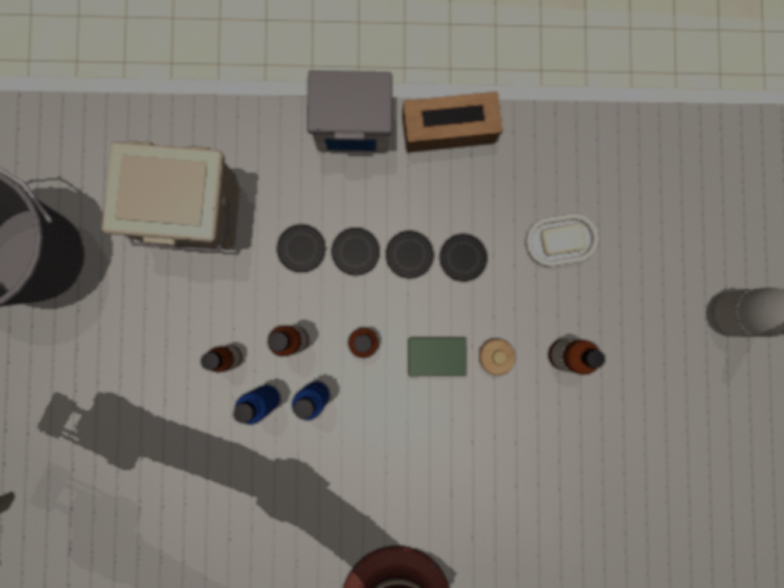

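The scene view shows six bottles.

| Scene pixel | Position (mm) | What it is |
|---|---|---|
| (252,139) | (361,221) | Blue, 180 look-alike, leave |
| (242,155) | (371,145) | Blue, 180 look-alike, leave |
| (274,154) | (458,201) | Amber, tallest, so bottle_180 |
| (167,275) | (435,-308) | Amber, wide, so bottle_152 |
| (286,130) | (438,312) | Amber, slim, so bottle_124 |
| (251,185) | (462,60) | Amber, short, so bottle_096 |

The caddy is at the +y end of the row and the soap dish at the -y end. Next I triangulate the caps and coasters, and check in one crop.

Run:
```python
from h import *
P={n:read_camera(n) for n in('scene','top')}
save(P['scene'],'crop.png',(215,85,345,195),5)
M={n:trace(P[n],'bottle_180') for n in P}
C={n:trace(P[n],'coaster_a') for n in P}
G={'180':(465,195,180),'152':(445,-305,152),'124':(435,308,124),'096':(470,62,96),'blue1':(362,228,180),'blue2':(371,147,180)}
for k,(x,y,h) in G.items():
    obs=[]
    for n,p in P.items():
        u,v=proj(p,(x,y,h-12)); best=None
        g=p['img'].astype(int); dark=((g.max(2)<62)&(g.max(2)-g.min(2)<22)).astype(np.uint8)
        nn,lab,st,ce=cv2.connectedComponentsWithStats(dark)
        c=[(np.hypot(*(ce[i]-[u,v])),i) for i in range(1,nn) if 25<st[i,4]<500]
        d,i=min(c); obs.append((p,ce[i])); print(k,n,'pred',round(u),round(v),'blob',ce[i].round(1),st[i].tolist())
    A=[];b=[]
    for p,c in obs:
        R,t,f=cam(p); d=back(p,c,0)-(-R.T@t); d/=np.linalg.norm(d); Q=np.eye(3)-np.outer(d,d); A.append(Q);b.append(Q@(-R.T@t))
    X=np.linalg.lstsq(np.vstack(A),np.hstack(b),rcond=None)[0]; print('   cap centre',X.round(1),[np.round(np.subtract(proj(p,X),c),1).tolist() for p,c in obs])
for n,p in P.items():
    print(n,'coast',[(round(m['score'],2),back(p,((m['extent'][0]+m['extent'][2])/2,(m['extent'][1]+m['extent'][3])/2),3)[:2].round(1).tolist(), m['extent']) for m in C[n]])
    for w in ('caddy','soap_dish'): print(w,[(round(m['score'],2),np.round(m['extent']).tolist()) for m in boxes_of(p,w)])
    print([(np.round(m['extent']).tolist(),round(m['score'],2)) for m in M[n]])
```

```text
180 scene pred 276 117 blob [275.5 119.7] [271, 114, 10, 13, 105]
180 top pred 195 245 blob [198.9 243.4] [192, 237, 15, 14, 168]
   cap centre [469.4 186.2 167.8] [[-0.0, 0.0], [-0.0, -0.0]]
152 scene pred 161 249 blob [159.3 249.8] [153, 243, 13, 14, 139]
152 top pred 422 255 blob [423.5 255.6] [416, 250, 16, 13, 161]
   cap centre [ 443.2 -308.5  139.9] [[0.0, 0.0], [0.0, 0.0]]
124 scene pred 286 105 blob [285.5 106.4] [282, 101, 8, 11, 81]
124 top pred 149 258 blob [151.3 257.1] [144, 251, 15, 14, 146]
   cap centre [437.  302.1 112.1] [[-0.0, 0.0], [-0.0, -0.0]]
096 scene pred 253 167 blob [251.1 167. ] [247, 162, 10, 11, 95]
096 top pred 258 243 blob [259.  244.6] [253, 239, 13, 12, 122]
   cap centre [464.9  59.9  84.7] [[0.1, -0.0], [0.1, 0.1]]
blue1 scene pred 252 98 blob [253.3  96.4] [248, 91, 11, 12, 101]
blue1 top pred 178 294 blob [174.5 294. ] [168, 287, 14, 15, 161]
   cap centre [363.1 235.4 168.9] [[0.0, -0.0], [0.0, 0.0]]
blue2 scene pred 239 115 blob [238.3 114.7] [233, 109, 12, 13, 119]
blue2 top pred 217 290 blob [217.1 290.9] [210, 284, 15, 15, 162]
   cap cent
[... 480 characters left out ...]
6), ([280.0, 101.0, 294.0, 133.0], 0.66), ([149.0, 243.0, 180.0, 289.0], 0.56)]
top coast [(0.91, [621.8, -120.1], [311.4, 166.7, 347.2, 200.9]), (0.91, [633.4, 172.0], [201.3, 159.7, 231.9, 197.0]), (0.8, [632.1, 70.1], [238.5, 161.8, 273.8, 196.6]), (0.79, [619.4, -23.9], [274.8, 168.6, 310.0, 200.2])]
caddy [(0.8, [72.0, 99.0, 171.0, 179.0]), (0.49, [142.0, 247.0, 169.0, 266.0])]
soap_dish [(0.59, [375.0, 152.0, 428.0, 191.0])]
[([190.0, 231.0, 223.0, 256.0], 0.97), ([389.0, 239.0, 431.0, 271.0], 0.97), ([248.0, 232.0, 267.0, 254.0], 0.95), ([167.0, 273.0, 201.0, 306.0], 0.9), ([208.0, 273.0, 236.0, 301.0], 0.75), ([314.0, 165.0, 348.0, 199.0], 0.74), ([141.0, 248.0, 171.0, 266.0], 0.72)]
```

View pics/crop.png

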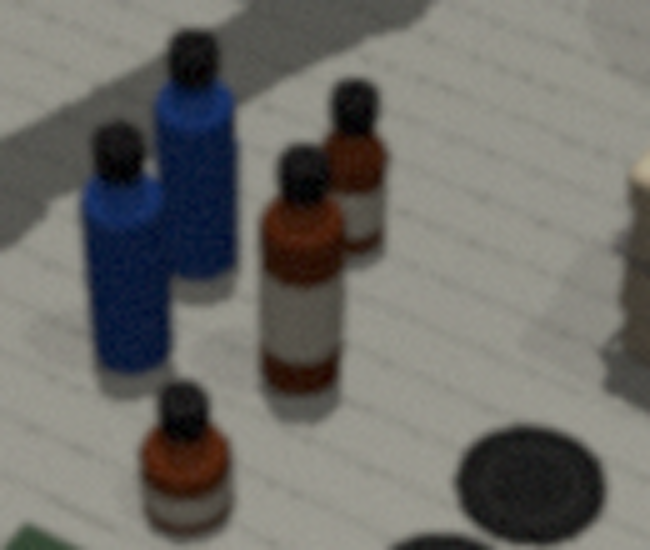

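The crop confirms it: the amber tall bottle stands at crop pixel (303,270), and the two blue ones are separate. The cap heights match 180, 152, 124 and 96. Next I fit the coaster row from its dark blobs and write a pose-difference helper.

```bash
cat >> h.py <<'E'
from scipy.spatial.transform import Rotation as Ro
def coasters():
    out=[]
    for n in('scene','top'):
        p=read_camera(n); g=p['img'].astype(int); dark=((g.max(2)<75)&(g.max(2)-g.min(2)<22)).astype(np.uint8)
        nn,lab,st,ce=cv2.connectedComponentsWithStats(dark); r=[]
        for i in range(1,nn):
            X=back(p,ce[i],5)
            if 400<st[i,4]<2000 and 580<X[0]<690 and -180<X[1]<230:
                e=st[i]; r.append(X[:2])
        out.append(np.array(sorted(r,key=lambda a:-a[1])))
    return out
def go(x,y,z,axis_deg):
    "shift in tool axes (m) and rotvec turn (deg) from measured pose; closing axis at axis_deg in world"
    s=sense(); R=Ro.from_quat(s['tool_rot']); d=R.inv().apply(np.array([x,y,z])-s['tcp_pos'])/1000
    a=np.radians(axis_deg); Y=np.array([np.cos(a),np.sin(a),0]); Z=np.array([0,0,-1.]); X=np.cross(Y,Z)
    T=Ro.from_matrix(np.c_[X,Y,Z]); v=(R.inv()*T).as_rotvec(degrees=True)
    T2=Ro.from_matrix(np.c_[-X,-Y,Z]); v2=(R.inv()*T2).as_rotvec(degrees=True)
    w=min((v,v2),key=np.linalg.norm)
    # shift expressed in final tool axes
    F=R*Ro.from_rotvec(w,degrees=True)
    print('t',s['time'],'tcp',s['tcp_pos'].round(1),'shift now-axes',d.round(4),'turn',w.round(1),'shift final-axes',(F.inv().apply(np.array([x,y,z])-s['tcp_pos'])/1000).round(4),'q7',s['joint_positions'][6].round(2))
E
python3 - <<'E'
from h import *
for o in coasters():
    print(o.round(1))
    if len(o)==4:
        m=o.mean(0); d=o[0]-o[3]; d/=np.linalg.norm(d); print('fit',[(m+d*k).round(1).tolist() for k in(150,50,-50,-150)])
go(469,186,230,0); go(465,60,230,0)
E
```

```text
[[ 637.2  174.8]
 [ 632.1   75.1]
 [ 627.2  -24.6]
 [ 622.4 -124.3]]
fit [[637.2, 175.1], [632.2, 75.2], [627.2, -24.7], [622.3, -124.6]]
[[ 636.7  176.7]
 [ 632.    76.6]
 [ 627.2  -23.3]
 [ 622.1 -123.2]]
fit [[636.8, 176.5], [631.9, 76.7], [627.1, -23.2], [622.2, -123.1]]
t 2.1 tcp [275.  588.9 187.1] shift now-axes [-0.3463 -0.283  -0.0429] turn [-0.  0. 65.] shift final-axes [-0.4029  0.194  -0.0429] q7 -0.04
t 2.1 tcp [275.  588.9 187.1] shift now-axes [-0.396  -0.3989 -0.0429] turn [-0.  0. 65.] shift final-axes [-0.5289  0.19   -0.0429] q7 -0.04
```

Request:
{"method": "move_arm", "body": {"plan": "0 0 -0.01 0 0 7; 0 0 -0.01 0 0 7; 0 0 -0.01 0 0 7; 0 0 -0.01 0 0 7; 0 0 -0.01 0 0 7; 0 0 -0.01 0 0 7; 0 0 -0.01 0 0 7; 0 0 -0.01 0 0 7", "fingers": 60, "squeeze": 20}}

```text
time: 2.77
tcp_pos: [274.8, 589.0, 267.7]
tool_rot: [0.652, 0.758, -0.0, -0.0]
force: [0.6, -0.2, 0.4]
opening: 71.1
gripper_force: 0.0
```

Request:
{"method": "move_arm", "body": {"plan": "0 0 0 0 0 4.5; 0 0 0 0 0 4.5; -0.033 0.016 0 0 0 0; -0.033 0.016 0 0 0 0; -0.033 0.016 0 0 0 0; -0.033 0.016 0 0 0 0; -0.033 0.016 0 0 0 0; -0.033 0.016 0 0 0 0"}}

```text
time: 3.43
tcp_pos: [371.3, 389.3, 267.4]
tool_rot: [0.707, 0.707, 0.0, -0.0]
force: [1.0, -0.2, -0.2]
opening: 70.9
gripper_force: 0.0
```

Request:
{"method": "move_arm", "body": {"plan": "-0.033 0.016 0 0 0 0; -0.033 0.016 0 0 0 0; -0.033 0.016 0 0 0 0; -0.033 0.016 0 0 0 0; -0.033 0.016 0 0 0 0; -0.033 0.016 0 0 0 0; 0 0 0 0 0 0; 0 0 0 0 0 0"}}

```text
time: 4.1
tcp_pos: [467.8, 190.3, 267.6]
tool_rot: [0.709, 0.705, 0.0, 0.0]
force: [0.1, 1.2, -0.2]
opening: 70.9
gripper_force: 0.0
```

Run:
```python
from h import *
go(469.4,186.2,151,0)
p=read_camera('scene'); save(p,'a2.png',(200,60,360,200),4)
```

```text
t 4.1 tcp [467.8 190.3 267.6] shift now-axes [-0.0041  0.0015  0.1166] turn [ 0.   0.  -0.4] shift final-axes [-0.0041  0.0016  0.1166] q7 -0.28
```

View pics/a2.png

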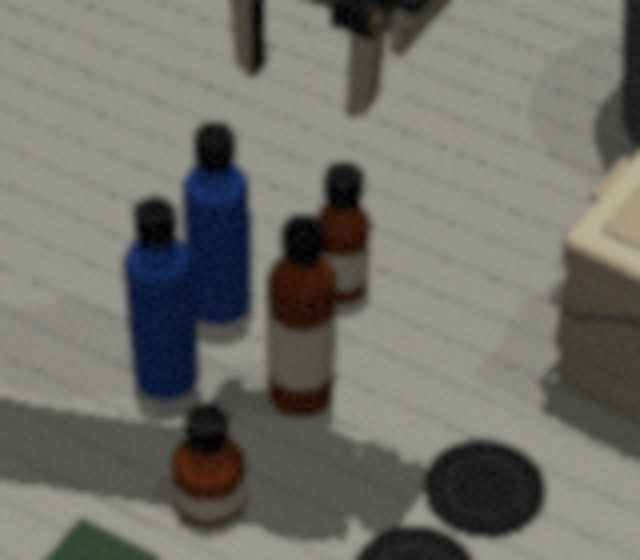

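The fingers hover above the amber tall bottle, fingertips at about (250,70) and (360,110) in the crop. Going down to grip the cap.

Request:
{"method": "move_arm", "body": {"plan": "-0.002 0.001 0.02 0 0 0; -0.002 0.0005 0.02 0 0 0; 0 0 0.02 0 0 0; 0 0 0.02 0 0 0; 0 0 0.02 0 0 0; 0 0 0.0165 0 0 0; 0 0 0 0 0 0; 0 0 0 0 0 0"}}

```text
time: 4.82
tcp_pos: [467.2, 190.6, 150.2]
tool_rot: [0.706, 0.708, -0.001, -0.001]
force: [0.6, 0.4, 0.2]
opening: 71.1
gripper_force: 0.0
```

Request:
{"method": "move_arm", "body": {"plan": "0 0 0 0 0 0; 0 0 0 0 0 0; 0 0 0 0 0 0; 0 0 0 0 0 0; 0 0 0 0 0 0; 0 0 0 0 0 0; 0 0 0 0 0 0; 0 0 0 0 0 0", "fingers": 255, "squeeze": 30}}

```text
time: 5.48
tcp_pos: [468.3, 188.9, 150.7]
tool_rot: [0.707, 0.707, 0.0, -0.0]
force: [0.4, 0.7, -0.6]
opening: 22.5
gripper_force: 0.0
```

Run:
```python
from h import *
s=sense(); print(s['tcp_pos'],s['opening'],s['gripper_force'])
p=read_camera('scene'); save(p,'a3.png',(220,60,350,180),5); s=sense(); print(s['tcp_pos'],s['opening'],s['gripper_force'])
```

```text
[468.2919411  188.85147712 150.70062706] 22.483376152416312 0.0
[468.27889472 188.81625418 150.63749861] 18.49641672919845 0.0
```

View pics/a3.png

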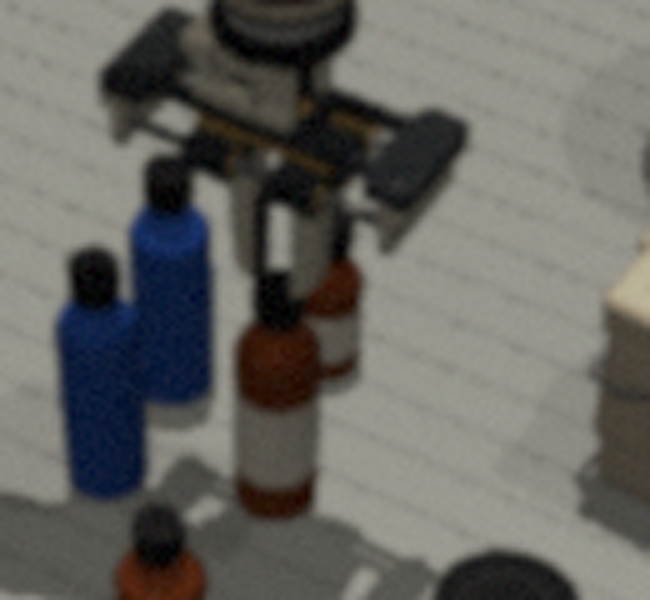

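The fingers closed behind the cap (fingertips at crop (245,270) and (310,285), cap at (278,295)), so there is an offset. I check it by projecting the TCP and cap into both views.

Run:
```python
from h import *
ims=[]
s=sense(); print(s['tcp_pos'],s['opening'])
for n in('scene','top'):
    p=read_camera(n); im=p['img'][:,:,::-1].copy()
    q=proj(p,sense()['tcp_pos']); c=proj(p,(469.4,186.2,168)); print(n,q,c,p['rvec'],p['tvec'],p['cx'],p['cy'],p['fovy'])
    x,y=int(c[0])-40,int(c[1])-40; k=5
    im=cv2.resize(im[y:y+80,x:x+80],None,fx=k,fy=k,interpolation=cv2.INTER_CUBIC)
    for a,col in((q,(0,255,0)),(c,(255,0,255))): cv2.circle(im,(int((a[0]-x)*k),int((a[1]-y)*k)),4,col,-1)
    ims.append(im)
cv2.imwrite('pics/a4.png',np.hstack(ims))
```

```text
[468.27889472 188.81625418 150.63749861] 18.49641672919845
scene (np.float64(275.5476069151358), np.float64(123.36978396268697)) (np.float64(275.4734330503353), np.float64(119.67489200771773)) [ 2.43831906  0.68410109 -0.22547265] [-475.49336319 -204.87335148 1493.49132918] 267.9131731526032 201.9138112847706 49.27952812004288
top (np.float64(199.00382341116978), np.float64(243.73302101389987)) (np.float64(198.82671659902536), np.float64(243.38043738891622)) [ 2.21540993 -2.20444766  0.09238013] [ 10.0606073  537.77688945 959.63802959] 278.27745269979977 215.53287866600886 57.659300752842185
```

View pics/a4.png

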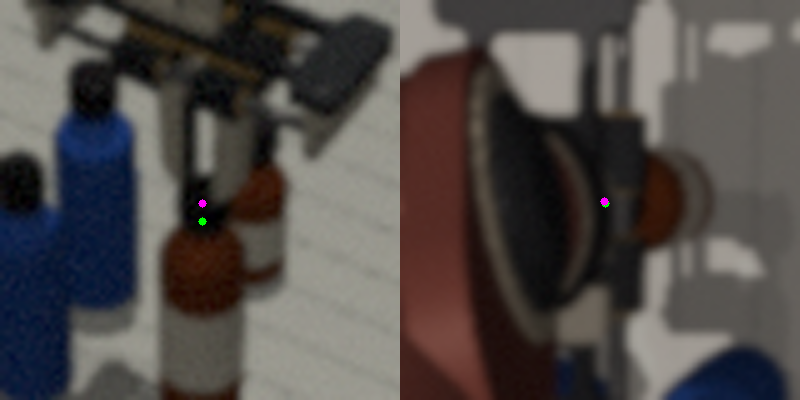

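Run:
```python
from h import *
s=sense(); print(s['joint_positions'].round(3),s['tool_rot'])
p=read_camera('top'); q=read_camera('scene')
a=p['img'][170:330,80:330,::-1]; b=q['img'][0:160,150:400,::-1]
im=np.vstack([cv2.resize(i,None,fx=2.9,fy=1.85*1.0,interpolation=3) if 0 else cv2.resize(i,None,fx=1.85,fy=1.85,interpolation=3) for i in (a,b)])
cv2.imwrite('pics/a5.png',im)
```

```text
[-0.675  0.454  0.359  1.893 -0.21   0.832 -0.208] [ 7.07289425e-01  7.06924088e-01 -5.23518727e-05 -1.31603660e-05]
```

View pics/a5.png

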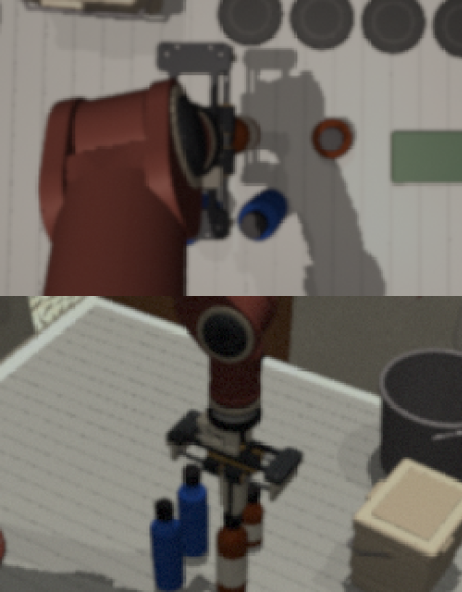

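```bash
cat >> h.py <<'E'
def tri(obs):
    A=[];b=[]
    for p,c in obs:
        R,t,f=cam(p); d=back(p,c,0)-(-R.T@t); d/=np.linalg.norm(d); Q=np.eye(3)-np.outer(d,d); A.append(Q);b.append(Q@(-R.T@t))
    X=np.linalg.lstsq(np.vstack(A),np.hstack(b),rcond=None)[0]
    return X.round(1),[np.round(np.subtract(proj(p,X),c),1).tolist() for p,c in obs]
E
python3 - <<'E'
from h import *
p=read_camera('top'); q=read_camera('scene'); print(p.keys(),sense()['opening'])
print(tri([(p,(185.4,199.7)),(q,(304,91))]),tri([(p,(193.5,289)),(q,(251.6,76))]))
for z in (150,190,234,270): print(z,proj(q,(468,189,z)),proj(p,(468,189,z)))
im=q['img'][60:140,235:315,::-1].copy(); im=cv2.resize(im,None,fx=7,fy=7,interpolation=3)
for X,c in(((468,189,150),(0,255,0)),((468,189,169),(0,255,255)),((468,189,234),(255,255,0)),((458,189,150),(0,0,255)),((478,189,150),(0,0,255))):
    u,v=proj(q,X); cv2.circle(im,(int((u-235)*7),int((v-60)*7)),3,c,-1)
cv2.imwrite('pics/a6.png',im)
E
```

```text
dict_keys(['img', 'fovy', 'cx', 'cy', 'rvec', 'tvec', 'shot']) 0.7729568818392637
(array([550.5, 187.3, 307.6]), [[-0.4, -0.6], [-0.5, 0.1]]) (array([395.7, 174. , 299.8]), [[-1.5, -2.3], [-1.8, 0.0]])
150 (np.float64(275.4932167002807), np.float64(123.46273210784967)) (np.float64(198.98293761099123), np.float64(243.85112614664334))
190 (np.float64(275.63350177305784), np.float64(113.1895356188242)) (np.float64(195.57529695031678), np.float64(244.2742472409888))
234 (np.float64(275.79620412627435), np.float64(101.27470241005594)) (np.float64(191.40487222140877), np.float64(244.79208196914698))
270 (np.float64(275.9363806881815), np.float64(91.00945226533163)) (np.float64(187.60828729319013), np.float64(245.26349762870936))
```

View pics/a6.png

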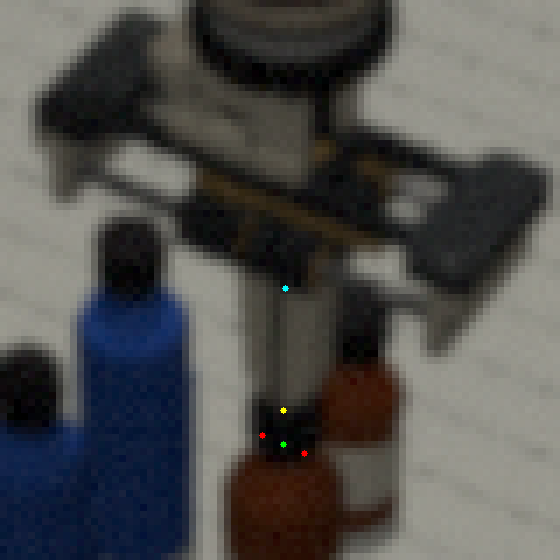

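The fingers shut completely with no contact. In the crop the grey fingers end at row 400, right at the cap's top, while the pose reported puts the tips 30 mm lower (green point). The link boxes triangulate to z of about 304 near the right x and y. So the tool is really about 30 mm higher than reported. I open and go down 28 mm, watching the force.

Request:
{"method": "move_arm", "body": {"plan": "0 0 0 0 0 0; 0 0 0 0 0 0; 0 0 0 0 0 0; 0 0 0 0 0 0; 0 0 0 0 0 0; 0 0 0 0 0 0; 0 0 0 0 0 0; 0 0 0 0 0 0", "fingers": 50}}

```text
time: 6.5
tcp_pos: [468.3, 188.9, 150.7]
tool_rot: [0.707, 0.707, -0.0, -0.0]
force: [-0.4, -0.2, -0.7]
opening: 49.2
gripper_force: 0.0
```

Run:
```python
from h import *
q=read_camera('scene'); s=sense(); print(s['opening'],s['force'],s['tcp_pos'])
im=q['img'][60:140,235:315,::-1].copy(); im=cv2.resize(im,None,fx=7,fy=7,interpolation=3)
h=s['opening']/2
for X,c in(((468,189,150),(0,255,0)),((468,189,180),(0,255,255)),((468-h,189,180),(0,0,255)),((468+h,189,180),(0,0,255))):
    u,v=proj(q,X); cv2.circle(im,(int((u-235)*7),int((v-60)*7)),3,c,-1)
cv2.imwrite('pics/a7.png',im)
```

```text
53.367894461306534 [ 0.19000982  0.05399442 -0.2349663 ] [468.26894589 188.86206303 150.65046743]
```

View pics/a7.png

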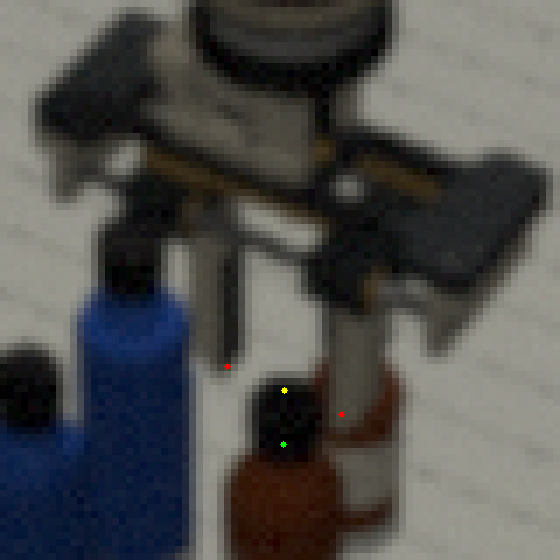

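With the fingers open, the tips sit at (225,370) and (345,430) in the crop, on the red points drawn for z = 180. So x and y are right and the reported z is about 29 mm too low. I go down 27 mm and grip.

Request:
{"method": "move_arm", "body": {"plan": "-0.001 0.0005 0.009 0 0 0; -0.001 0.0005 0.009 0 0 0; -0.0005 0 0.009 0 0 0; 0 0 0 0 0 0; 0 0 0 0 0 0; 0 0 0 0 0 0"}}

```text
time: 7.05
tcp_pos: [469.3, 186.3, 123.4]
tool_rot: [0.707, 0.707, -0.0, -0.0]
force: [0.2, 0.2, -0.6]
opening: 75.0
gripper_force: 0.0
```

Request:
{"method": "move_arm", "body": {"plan": "0 0 0 0 0 0; 0 0 0 0 0 0; 0 0 0 0 0 0; 0 0 0 0 0 0; 0 0 0 0 0 0; 0 0 0 0 0 0; 0 0 0 0 0 0; 0 0 0 0 0 0", "fingers": 255, "squeeze": 30}}

```text
time: 7.72
tcp_pos: [469.3, 186.4, 123.7]
tool_rot: [0.707, 0.707, 0.0, -0.0]
force: [0.7, -0.2, 0.5]
opening: 29.6
gripper_force: 30.0
```

Gripped on the cap at 29.6 mm. Lift and carry to (637,176).

Request:
{"method": "move_arm", "body": {"plan": "0 0 -0.01 0 0 0; 0 0 -0.015 0 0 0; 0 0 -0.015 0 0 0; -0.001 0.017 0 0 0 0; -0.001 0.025 0 0 0 0; -0.001 0.025 0 0 0 0; -0.001 0.025 0 0 0 0; -0.001 0.025 0 0 0 0"}}

```text
time: 8.38
tcp_pos: [586.4, 181.2, 163.4]
tool_rot: [0.707, 0.707, -0.001, -0.001]
force: [0.1, 0.3, -2.8]
opening: 29.1
gripper_force: 30.0
```

Request:
{"method": "move_arm", "body": {"plan": "-0.001 0.02 0 0 0 0; -0.001 0.018 0 0 0 0; -0.001 0.008 0 0 0 0; -0.002 0.004 0 0 0 0; 0 0 0 0 0 0; 0 0 0 0 0 0; 0 0 0 0 0 0; 0 0 0 0 0 0"}}

```text
time: 9.05
tcp_pos: [635.2, 176.9, 163.9]
tool_rot: [0.707, 0.707, -0.0, -0.001]
force: [0.0, -0.2, -3.3]
opening: 29.6
gripper_force: 30.0
```

Run:
```python
from h import *
s=sense(); print(s['opening'],s['force'],s['gripper_force']); go(637,176,126.5,0)
q=read_camera('scene'); im=q['img'][100:220,250:400,::-1].copy(); k=5; im=cv2.resize(im,None,fx=k,fy=k,interpolation=3)
x,y,z=s['tcp_pos']; zb=z-123.7
for X,c in(((637,176,3),(0,255,0)),((x,y,zb),(0,0,255)),((x,y,zb+180),(0,255,255))):
    u,v=proj(q,X); cv2.circle(im,(int((u-250)*k),int((v-100)*k)),3,c,-1)
cv2.imwrite('pics/a8.png',im)
```

```text
29.599852694972267 [ 0.02455249 -0.17405343 -3.29363457] 29.99931961297989
t 9.05 tcp [635.2 176.9 163.9] shift now-axes [-0.0009  0.0018  0.0373] turn [-0.1 -0.   0. ] shift final-axes [-0.0009  0.0018  0.0374] q7 -0.1
```

View pics/a8.png

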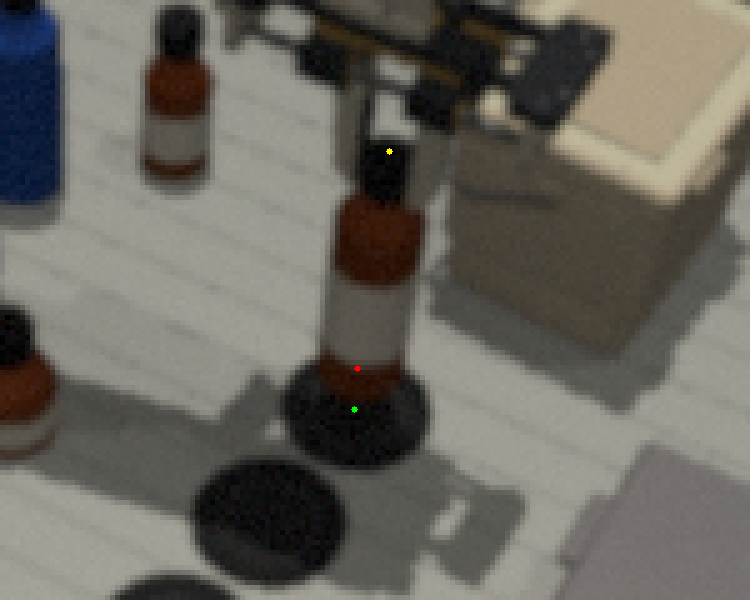

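The bottle hangs upright over the end coaster, base at crop (360,380). Lower it gently.

Request:
{"method": "move_arm", "body": {"plan": "-0.0005 0.001 0.01 0 0 0; -0.0005 0.001 0.01 0 0 0; 0 0 0.008 0 0 0; 0 0 0.004 0 0 0; 0 0 0.002 0 0 0; 0 0 0.0015 0 0 0; 0 0 0 0 0 0; 0 0 0 0 0 0"}}

```text
time: 9.77
tcp_pos: [638.6, 175.3, 128.4]
tool_rot: [0.707, 0.707, 0.0, 0.0]
force: [0.6, 0.3, -3.5]
opening: 29.5
gripper_force: 30.0
```

Request:
{"method": "move_arm", "body": {"plan": "0 -0.0015 0.0007 0 0 0; 0 0 0.0007 0 0 0; 0 0 0 0 0 0; 0 0 0 0 0 0"}}

```text
time: 10.1
tcp_pos: [636.8, 175.4, 126.9]
tool_rot: [0.707, 0.707, 0.0, 0.0]
force: [-0.3, -0.6, -3.8]
opening: 29.0
gripper_force: 30.0
```

Request:
{"method": "move_arm", "body": {"plan": "0 0 0.0005 0 0 0; 0 0 0 0 0 0; 0 0 0 0 0 0"}}

```text
time: 10.35
tcp_pos: [637.0, 175.4, 126.8]
tool_rot: [0.707, 0.707, 0.0, 0.0]
force: [-0.6, 0.2, -1.8]
opening: 29.6
gripper_force: 30.0
```

Request:
{"method": "move_arm", "body": {"plan": "0 0 0.0005 0 0 0; 0 0 0 0 0 0; 0 0 0 0 0 0"}}

```text
time: 10.6
tcp_pos: [637.1, 175.4, 126.7]
tool_rot: [0.707, 0.707, 0.0, 0.0]
force: [-1.3, 0.1, 4.1]
opening: 29.6
gripper_force: 30.0
```

Touched down (+4 N). Release and rise.

Request:
{"method": "move_arm", "body": {"plan": "0 0 0 0 0 0; 0 0 0 0 0 0; 0 0 0 0 0 0; 0 0 0 0 0 0; 0 0 0 0 0 0; 0 0 -0.01 0 0 0; 0 0 -0.02 0 0 0; 0 0 -0.02 0 0 0", "fingers": 60}}

```text
time: 11.27
tcp_pos: [636.3, 175.2, 176.1]
tool_rot: [0.707, 0.707, -0.001, -0.0]
force: [-0.1, 0.0, -0.8]
opening: 70.6
gripper_force: 0.0
```

Request:
{"method": "move_arm", "body": {"plan": "0 0 -0.01 0 0 0; -0.016 -0.024 0 0 0 0; -0.016 -0.025 0 0 0 0; -0.016 -0.025 0 0 0 0; -0.016 -0.025 0 0 0 0; -0.016 -0.025 0 0 0 0; -0.016 -0.025 0 0 0 0; -0.016 -0.022 0 0 0 0"}}

```text
time: 11.93
tcp_pos: [464.1, 62.6, 186.1]
tool_rot: [0.707, 0.707, 0.0, -0.0]
force: [0.0, 0.2, 0.2]
opening: 71.2
gripper_force: 0.0
```

Run:
```python
from h import *
q=read_camera('scene'); s=sense(); print(s['opening']); go(465,60,39.5,0)
g=q['img'].astype(int); dark=((g.max(2)<62)&(g.max(2)-g.min(2)<22)).astype(np.uint8)
nn,lab,st,ce=cv2.connectedComponentsWithStats(dark)
u=proj(q,(637,176,171)); 
i=min(range(1,nn),key=lambda i:np.hypot(*(ce[i]-u))); print(u,ce[i],st[i],back(q,ce[i],171))
```

```text
70.99188960297269
t 11.9833 tcp [458.9  58.4 185.9] shift now-axes [0.0019 0.007  0.1464] turn [-0.4  0.1 -0.3] shift final-axes [0.0016 0.0061 0.1464] q7 0.01
(np.float64(326.40582257076136), np.float64(143.66144089332818)) [325.98181818 144.05454545] [321 138  11  13 110] [636.67759472 174.10773331 171.        ]
```

Request:
{"method": "move_arm", "body": {"plan": "0 0 0.02 0 0 0; 0 0 0.02 0 0 0; 0 0 0.02 0 0 0; 0 0 0.02 0 0 0; 0 0 0 0 0 0; 0 0 0 0 0 0; 0 0 0 0 0 0; 0 0 0 0 0 0"}}

```text
time: 12.65
tcp_pos: [466.9, 63.5, 107.0]
tool_rot: [0.707, 0.707, 0.001, 0.001]
force: [0.2, 0.5, 0.3]
opening: 71.2
gripper_force: 0.0
```

Run:
```python
from h import *
go(465,60,39.5,0)
```

```text
t 12.65 tcp [466.9  63.5 107. ] shift now-axes [-0.0035 -0.0021  0.0675] turn [ 0.2 -0.  -0. ] shift final-axes [-0.0035 -0.0019  0.0675] q7 0.08
```

Request:
{"method": "move_arm", "body": {"plan": "-0.002 -0.001 0.015 0 0 0; -0.001 0 0.02 0 0 0; 0 0 0.02 0 0 0; 0 0 0.0105 0 0 0; 0 0 0 0 0 0; 0 0 0 0 0 0; 0 0 0 0 0 0; 0 0 0 0 0 0"}}

```text
time: 13.32
tcp_pos: [465.8, 60.5, 41.4]
tool_rot: [0.707, 0.707, 0.001, 0.001]
force: [0.4, 0.4, -0.2]
opening: 71.2
gripper_force: 0.0
```

Run:
```python
from h import *
s=sense(); go(465,60,39.5,0)
q=read_camera('scene'); im=q['img'][90:210,190:340,::-1].copy(); k=5; im=cv2.resize(im,None,fx=k,fy=k,interpolation=3)
cv2.imwrite('pics/a9.png',im)
```

```text
t 13.3167 tcp [465.8  60.5  41.4] shift now-axes [-0.0005 -0.0008  0.0019] turn [ 0.2 -0.  -0. ] shift final-axes [-0.0005 -0.0008  0.0019] q7 0.14
```

View pics/a9.png

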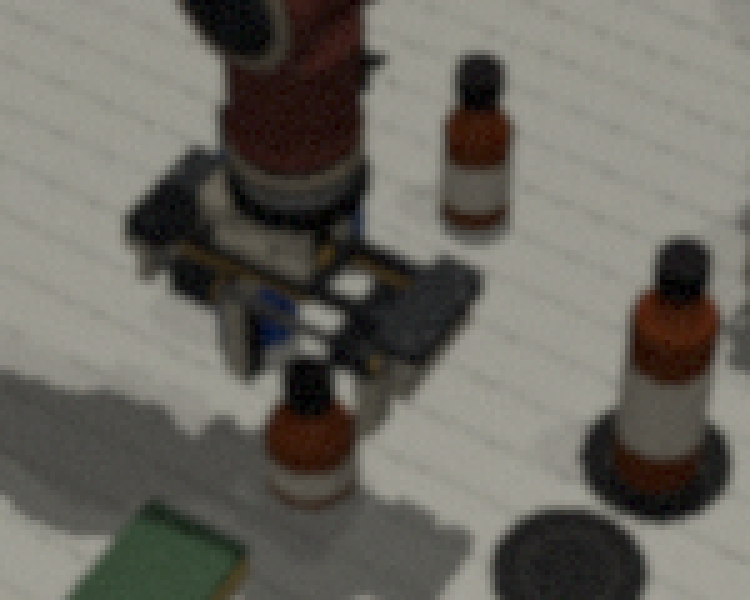

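The 180 bottle stands on its end coaster and the fingers straddle the short bottle's cap at (308,385). Grip, then lift.

Request:
{"method": "move_arm", "body": {"plan": "0 -0.0005 0.0015 0 0 0; 0 0 0 0 0 0; 0 0 0 0 0 0; 0 0 0 0 0 0; 0 0 0 0 0 0; 0 0 0 0 0 0; 0 0 0 0 0 0; 0 0 0 0 0 0", "fingers": 255}}

```text
time: 14.03
tcp_pos: [464.3, 60.4, 38.7]
tool_rot: [0.707, 0.707, 0.0, 0.0]
force: [-0.4, -0.5, 0.3]
opening: 29.3
gripper_force: 30.0
```

Run:
```python
from h import *
print(sense()['opening'],sense()['gripper_force']); go(622,-124,43,0)
```

```text
29.34536991262042 29.999919533729553
t 14.0333 tcp [464.3  60.4  38.7] shift now-axes [-0.1843  0.1578 -0.0042] turn [ 0.  0. -0.] shift final-axes [-0.1844  0.1577 -0.0043] q7 0.14
```

Request:
{"method": "move_arm", "body": {"plan": "0 0 -0.012 0 0 0; 0 0 -0.014 0 0 0; 0 0 -0.014 0 0 0; -0.013 0.011 0 0 0 0; -0.025 0.022 0 0 0 0; -0.03 0.026 0 0 0 0; -0.03 0.026 0 0 0 0; -0.03 0.026 0 0 0 0"}}

```text
time: 14.7
tcp_pos: [575.5, -68.7, 78.3]
tool_rot: [0.707, 0.707, -0.0, -0.001]
force: [0.4, -0.3, -2.2]
opening: 29.4
gripper_force: 30.0
```

Request:
{"method": "move_arm", "body": {"plan": "-0.025 0.022 0 0 0 0; -0.02 0.016 0 0 0 0; -0.011 0.008 0 0 0 0; 0 0 0 0 0 0; 0 0 0.01 0 0 0; 0 0 0.01 0 0 0; 0 0 0.01 0 0 0; 0 0 0 0 0 0"}}

```text
time: 15.37
tcp_pos: [618.1, -121.0, 45.3]
tool_rot: [0.707, 0.708, -0.002, -0.003]
force: [-0.9, 0.1, -2.2]
opening: 29.4
gripper_force: 30.0
```

Request:
{"method": "move_arm", "body": {"plan": "0 0 0.002 0 0 0; 0 0 0 0 0 0; 0 0 0 0 0 0; 0 0 0 0 0 0; 0 0 0 0 0 0; 0 0 0 0 0 0"}}

```text
time: 15.87
tcp_pos: [621.4, -123.8, 47.2]
tool_rot: [0.707, 0.707, 0.0, 0.0]
force: [0.2, 0.2, -1.6]
opening: 29.4
gripper_force: 30.0
```

Run:
```python
from h import *
print(sense()['force']);go(622,-124,42,0)
```

```text
[ 0.2491566   0.21956532 -1.57027068]
t 15.8667 tcp [ 621.4 -123.8   47.2] shift now-axes [-0.0002  0.0006  0.0052] turn [ 0.  0. -0.] shift final-axes [-0.0002  0.0006  0.0052] q7 0.4
```

Request:
{"method": "move_arm", "body": {"plan": "0 0.0005 0.002 0 0 0; 0 0 0.002 0 0 0; 0 0 0.0005 0 0 0; 0 0 0 0 0 0; 0 0 0 0 0 0; 0 0 0 0 0 0"}}

```text
time: 16.37
tcp_pos: [621.6, -123.7, 42.2]
tool_rot: [0.707, 0.707, -0.0, -0.0]
force: [-0.1, 0.3, -1.2]
opening: 29.5
gripper_force: 30.0
```

Request:
{"method": "move_arm", "body": {"plan": "0 0 0.0005 0 0 0; 0 0 0 0 0 0; 0 0 0 0 0 0"}}

```text
time: 16.62
tcp_pos: [621.7, -123.7, 41.8]
tool_rot: [0.707, 0.707, 0.0, 0.0]
force: [-0.4, 0.1, -1.2]
opening: 29.2
gripper_force: 30.0
```

Request:
{"method": "move_arm", "body": {"plan": "0 0 0.0004 0 0 0; 0 0 0 0 0 0; 0 0 0 0 0 0"}}

```text
time: 16.87
tcp_pos: [621.8, -123.8, 41.8]
tool_rot: [0.707, 0.707, 0.0, 0.0]
force: [0.1, -0.9, 0.7]
opening: 29.2
gripper_force: 30.0
```

Request:
{"method": "move_arm", "body": {"plan": "0 0 0 0 0 0; 0 0 0 0 0 0; 0 0 0 0 0 0; 0 0 0 0 0 0; 0 0 0 0 0 0; 0 0 -0.02 0 0 0; 0 0 -0.03 0 0 0; 0 0 -0.03 0 0 0", "fingers": 60}}

```text
time: 17.53
tcp_pos: [620.7, -123.5, 121.3]
tool_rot: [0.707, 0.707, -0.001, -0.001]
force: [0.5, -0.5, 0.7]
opening: 70.7
gripper_force: 0.0
```

Request:
{"method": "move_arm", "body": {"plan": "0 0 -0.03 0 0 0; 0 0 -0.02 0 0 0; 0.018 -0.008 0 0 0 0; 0.031 -0.0135 0 0 0 0; 0.031 -0.0135 0 0 0 0; 0.031 -0.0135 0 0 0 0; 0.031 -0.0135 0 0 0 0; 0.031 -0.0135 0 0 0 0"}}

```text
time: 18.2
tcp_pos: [545.4, 50.6, 171.5]
tool_rot: [0.707, 0.707, 0.0, 0.0]
force: [0.3, -0.1, 0.7]
opening: 71.5
gripper_force: 0.0
```

Request:
{"method": "move_arm", "body": {"plan": "0.031 -0.0135 0 0 0 0; 0.031 -0.0135 0 0 0 0; 0.031 -0.0135 0 0 0 0; 0.031 -0.0135 0 0 0 0; 0.031 -0.0135 0 0 0 0; 0.031 -0.0135 0 0 0 0; 0.031 -0.0135 0 0 0 0; 0.025 -0.011 0 0 0 0"}}

```text
time: 18.87
tcp_pos: [439.2, 294.2, 171.4]
tool_rot: [0.706, 0.708, 0.0, -0.001]
force: [1.0, 0.4, 1.0]
opening: 71.1
gripper_force: 0.0
```

Request:
{"method": "move_arm", "body": {"plan": "0 0 0 0 0 6; 0 0 0 0 0 6; 0 0 0 0 0 6; 0 0 0 0 0 6; 0 0 0 0 0 0; 0 0 0 0 0 0; 0 0 0 0 0 0; 0 0 0 0 0 0"}}

```text
time: 19.53
tcp_pos: [440.8, 291.3, 171.4]
tool_rot: [0.838, 0.545, 0.0, -0.0]
force: [0.2, -0.4, -0.5]
opening: 70.9
gripper_force: 0.0
```

Run:
```python
from h import *
print(sense()['force']);go(437,302,67.5,-25)
```

```text
[ 0.17065955 -0.41863153 -0.46811151]
t 19.5333 tcp [440.8 291.3 171.4] shift now-axes [ 0.0082 -0.0078  0.1039] turn [-0.  -0.   1.1] shift final-axes [ 0.0081 -0.008   0.1039] q7 -0.79
```

Request:
{"method": "move_arm", "body": {"plan": "0.004 -0.004 0.01 0 0 1; 0.004 -0.004 0.02 0 0 0; 0 0 0.02 0 0 0; 0 0 0.02 0 0 0; 0 0 0.02 0 0 0; 0 0 0 0 0 0; 0 0 0 0 0 0; 0 0 0 0 0 0"}}

```text
time: 20.2
tcp_pos: [437.5, 302.3, 81.9]
tool_rot: [0.844, 0.537, 0.001, 0.0]
force: [-0.3, -0.3, 0.2]
opening: 71.2
gripper_force: 0.0
```

Run:
```python
from h import *
go(437,302,67.5,-25)
q=read_camera('scene'); im=q['img'][40:160,220:370,::-1].copy(); k=5; im=cv2.resize(im,None,fx=k,fy=k,interpolation=3)
cv2.imwrite('pics/b1.png',im)
```

```text
t 20.2 tcp [437.5 302.3  81.9] shift now-axes [-0.0005 -0.0003  0.0144] turn [ 0.  -0.1 -0. ] shift final-axes [-0.0005 -0.0003  0.0144] q7 -0.76
```

View pics/b1.png

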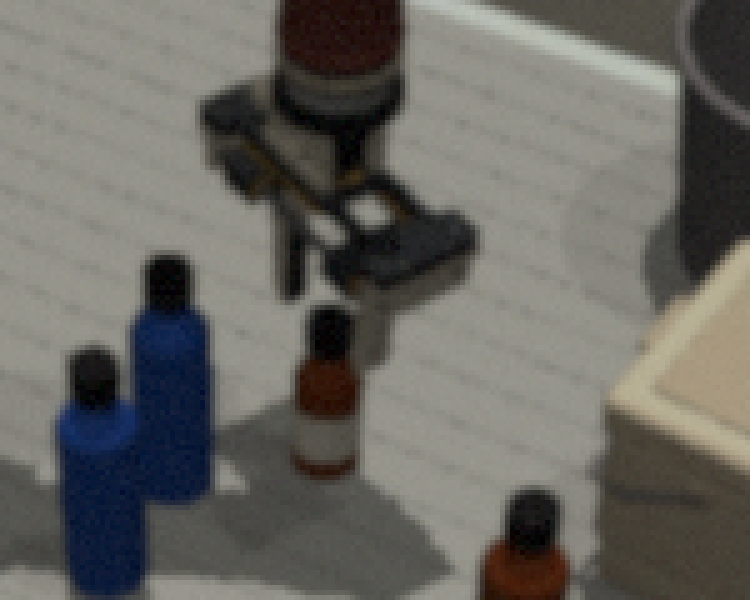

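The fingers are around the 124 cap at (328,330), with their tips at (290,295) and (370,365). The blue bottles are clear.

Request:
{"method": "move_arm", "body": {"plan": "-0.0005 0 0.008 0 0 0; 0 0 0.0065 0 0 0; 0 0 0 0 0 0; 0 0 0 0 0 0; 0 0 0 0 0 0; 0 0 0 0 0 0"}}

```text
time: 20.75
tcp_pos: [436.9, 301.6, 67.0]
tool_rot: [0.844, 0.537, 0.0, 0.0]
force: [0.4, 0.1, -0.0]
opening: 70.9
gripper_force: 0.0
```

Request:
{"method": "move_arm", "body": {"plan": "0 0 0 0 0 0; 0 0 0 0 0 0; 0 0 0 0 0 0; 0 0 0 0 0 0; 0 0 0 0 0 0; 0 0 0 0 0 0; 0 0 0 0 0 0; 0 0 0 0 0 0", "fingers": 255}}

```text
time: 21.42
tcp_pos: [436.5, 301.6, 66.8]
tool_rot: [0.843, 0.537, -0.0, -0.0]
force: [-0.6, -0.4, -0.3]
opening: 29.2
gripper_force: 30.0
```

Request:
{"method": "move_arm", "body": {"plan": "0 0 -0.012 0 0 0; 0 0 -0.02 0 0 0; 0 0 -0.02 0 0 0; 0 0 -0.02 0 0 -6; 0 0 -0.02 0 0 -6; 0 0 -0.01 0 0 -6; 0 0 0 0 0 -6; 0 0 0 0 0 -1"}}

```text
time: 22.08
tcp_pos: [436.7, 301.4, 169.3]
tool_rot: [0.706, 0.708, 0.0, -0.0]
force: [-0.8, 0.8, -1.9]
opening: 29.4
gripper_force: 30.0
```

Run:
```python
from h import *
print(sense()['gripper_force'],sense()['force']);go(627,-24,71,0)
```

```text
29.998446106910706 [-0.77380528  0.80400974 -1.93848045]
t 22.0833 tcp [436.7 301.4 169.3] shift now-axes [-0.3259  0.1897  0.0982] turn [ 0.  -0.   0.1] shift final-axes [-0.3254  0.1903  0.0983] q7 -0.46
```

Request:
{"method": "move_arm", "body": {"plan": "-0.016 0.0095 0 0 0 0; -0.0325 0.019 0 0 0 0; -0.0325 0.019 0 0 0 0; -0.0325 0.019 0 0 0 0; -0.0325 0.019 0 0 0 0; -0.0325 0.019 0 0 0 0; -0.0325 0.019 0 0 0 0; -0.0325 0.019 0 0 0 0"}}

```text
time: 22.75
tcp_pos: [578.8, 56.3, 167.8]
tool_rot: [0.708, 0.706, -0.001, -0.001]
force: [0.3, 1.3, -1.6]
opening: 29.7
gripper_force: 30.0
```

Request:
{"method": "move_arm", "body": {"plan": "-0.0325 0.019 0 0 0 0; -0.026 0.015 0 0 0 0; -0.016 0.0095 0.01 0 0 0; -0.0075 0.0045 0.02 0 0 0; 0 0 0.02 0 0 0; 0 0 0.02 0 0 0; 0 0 0.01 0 0 0; 0 0 0 0 0 0"}}

```text
time: 23.42
tcp_pos: [624.1, -23.5, 85.2]
tool_rot: [0.708, 0.707, -0.003, -0.003]
force: [0.1, 1.0, -1.6]
opening: 29.1
gripper_force: 30.0
```

Request:
{"method": "move_arm", "body": {"plan": "0 0 0.008 0 0 0; 0 0 0 0 0 0; 0 0 0 0 0 0; 0 0 0 0 0 0; 0 0 0 0 0 0; 0 0 0 0 0 0"}}

```text
time: 23.92
tcp_pos: [627.5, -24.0, 81.6]
tool_rot: [0.707, 0.707, 0.0, 0.001]
force: [-0.2, 0.3, -1.4]
opening: 29.3
gripper_force: 30.0
```

Run:
```python
from h import *
print(sense()['gripper_force'],sense()['force']);go(627,-24,70,0)
```

```text
29.999578893184662 [-0.23501564  0.31511879 -1.38476988]
t 23.9167 tcp [627.5 -24.   81.6] shift now-axes [ 0.     -0.0005  0.0116] turn [ 0.1  0.  -0. ] shift final-axes [ 0.     -0.0005  0.0116] q7 0.22
```

Request:
{"method": "move_arm", "body": {"plan": "0 -0.0005 0.005 0 0 0; 0 0 0.004 0 0 0; 0 0 0.002 0 0 0; 0 0 0 0 0 0; 0 0 0 0 0 0; 0 0 0 0 0 0"}}

```text
time: 24.42
tcp_pos: [626.1, -24.0, 69.9]
tool_rot: [0.707, 0.707, -0.0, -0.0]
force: [-1.8, -0.5, 2.0]
opening: 29.4
gripper_force: 30.0
```

Request:
{"method": "move_arm", "body": {"plan": "0 0 0.0005 0 0 0; 0 0 0 0 0 0; 0 0 0 0 0 0"}}

```text
time: 24.67
tcp_pos: [626.3, -24.0, 69.9]
tool_rot: [0.707, 0.707, -0.0, -0.0]
force: [-3.2, 0.2, 6.0]
opening: 29.6
gripper_force: 30.0
```

Request:
{"method": "move_arm", "body": {"plan": "0 0 0.0004 0 0 0; 0 0 0 0 0 0; 0 0 0 0 0 0"}}

```text
time: 24.92
tcp_pos: [626.3, -24.1, 69.8]
tool_rot: [0.707, 0.707, -0.0, -0.0]
force: [-2.5, 0.3, 7.5]
opening: 29.3
gripper_force: 30.0
```

Request:
{"method": "move_arm", "body": {"plan": "0 0 -0.0006 0 0 0; 0 0 0 0 0 0; 0 0 0 0 0 0; 0 0 0 0 0 0; 0 0 0 0 0 0; 0 0 -0.01 0 0 0; 0 0 -0.02 0 0 0; 0 0 -0.03 0 0 0", "fingers": 60}}

```text
time: 25.58
tcp_pos: [624.5, -23.8, 128.2]
tool_rot: [0.707, 0.707, -0.002, -0.002]
force: [0.4, 0.6, -0.7]
opening: 70.5
gripper_force: 0.0
```

Request:
{"method": "move_arm", "body": {"plan": "0 0 -0.03 0 0 0; 0 0 -0.02 0 0 0; -0.018 -0.0115 0 0 0 0; -0.0285 -0.0184 0 0 0 0; -0.0285 -0.0184 0 0 0 0; -0.0285 -0.0184 0 0 0 0; -0.0285 -0.0184 0 0 0 0; -0.0285 -0.0184 0 0 0 0"}}

```text
time: 26.25
tcp_pos: [522.2, -185.9, 180.5]
tool_rot: [0.707, 0.707, 0.0, 0.001]
force: [0.1, -0.7, -0.2]
opening: 70.8
gripper_force: 0.0
```

Request:
{"method": "move_arm", "body": {"plan": "-0.0285 -0.0184 0 0 0 0; -0.0285 -0.0184 0 0 0 0; -0.0285 -0.0184 0 0 0 0; -0.026 -0.017 0 0 0 0; -0.012 -0.008 0 0 0 0; 0 0 0 0 0 0; 0 0 0 0 0 0; 0 0 0 0 0 0"}}

```text
time: 26.92
tcp_pos: [444.1, -306.2, 179.8]
tool_rot: [0.706, 0.708, 0.001, -0.0]
force: [0.0, -0.3, 0.6]
opening: 71.1
gripper_force: 0.0
```

Run:
```python
from h import *
go(443,-308,95.5,0)
```

```text
t 26.9167 tcp [ 444.1 -306.2  179.8] shift now-axes [-0.0019 -0.0012  0.0843] turn [ 0.1 -0.1  0.1] shift final-axes [-0.0018 -0.0011  0.0843] q7 0.76
```

Request:
{"method": "move_arm", "body": {"plan": "-0.001 -0.0005 0.01 0 0 0; -0.001 -0.0005 0.02 0 0 0; 0 0 0.02 0 0 0; 0 0 0.02 0 0 0; 0 0 0 0 0 0; 0 0 0 0 0 0; 0 0 0 0 0 0; 0 0 0 0 0 0"}}

```text
time: 27.58
tcp_pos: [442.8, -310.2, 110.7]
tool_rot: [0.707, 0.707, 0.0, 0.001]
force: [0.4, -0.8, 0.1]
opening: 71.4
gripper_force: 0.0
```

Run:
```python
from h import *
go(443,-308,95.5,0)
q=read_camera('scene'); im=q['img'][190:310,100:340,::-1].copy(); k=3.3; im=cv2.resize(im,None,fx=k,fy=k,interpolation=3)
cv2.imwrite('pics/b2.png',im)
```

```text
t 27.5833 tcp [ 442.8 -310.2  110.7] shift now-axes [0.0022 0.0002 0.0152] turn [0.1 0.1 0. ] shift final-axes [0.0022 0.0002 0.0152] q7 0.8
```

View pics/b2.png

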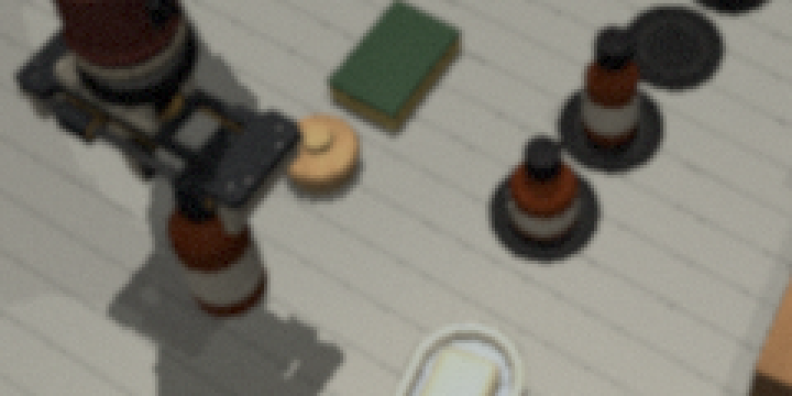

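The 096 and 124 bottles stand on their coasters, at (545,200) and (610,100) in the crop, and the gripper straddles the 152 cap at (195,205).

Request:
{"method": "move_arm", "body": {"plan": "0.0015 0 0.008 0 0 0; 0 0 0.007 0 0 0; 0 0 0 0 0 0; 0 0 0 0 0 0; 0 0 0 0 0 0; 0 0 0 0 0 0"}}

```text
time: 28.13
tcp_pos: [441.8, -308.7, 94.7]
tool_rot: [0.707, 0.707, -0.0, 0.0]
force: [-0.1, 0.7, 0.7]
opening: 71.3
gripper_force: 0.0
```

Request:
{"method": "move_arm", "body": {"plan": "0 0 0 0 0 0; 0 0 0 0 0 0; 0 0 0 0 0 0; 0 0 0 0 0 0; 0 0 0 0 0 0; 0 0 0 0 0 0; 0 0 0 0 0 0; 0 0 0 0 0 0", "fingers": 255, "squeeze": 35}}

```text
time: 28.8
tcp_pos: [442.1, -308.5, 94.6]
tool_rot: [0.707, 0.707, 0.0, 0.0]
force: [-0.1, -0.3, -0.8]
opening: 29.1
gripper_force: 35.0
```

Run:
```python
from h import *
s=sense(); print(s['opening'],s['gripper_force']); go(632,76,99,0)
```

```text
29.090799339163137 34.99985933303833
t 28.8 tcp [ 442.1 -308.5   94.6] shift now-axes [ 0.3845  0.1898 -0.0044] turn [ 0.  0. -0.] shift final-axes [ 0.3845  0.1899 -0.0044] q7 0.81
```

Request:
{"method": "move_arm", "body": {"plan": "0 0 -0.012 0 0 0; 0 0 -0.022 0 0 0; 0 0 -0.025 0 0 0; 0.015 0.003 -0.016 0 0 0; 0.025 0.005 -0.005 0 0 0; 0.03 0.006 0 0 0 0; 0.03 0.006 0 0 0 0; 0.03 0.006 0 0 0 0"}}

```text
time: 29.47
tcp_pos: [466.8, -176.8, 173.9]
tool_rot: [0.708, 0.707, -0.0, -0.001]
force: [0.1, 0.4, -2.3]
opening: 29.4
gripper_force: 35.0
```

Request:
{"method": "move_arm", "body": {"plan": "0.03 0.004 0 0 0 0; 0.03 0 0 0 0 0; 0.03 0 0 0 0 0; 0.03 0 0 0 0 0; 0.03 0 0 0 0 0; 0.03 0 0 0 0 0; 0.03 0 0 0 0 0; 0.025 0.005 0 0 0 0"}}

```text
time: 30.13
tcp_pos: [474.3, 59.0, 173.7]
tool_rot: [0.707, 0.708, -0.001, -0.002]
force: [0.2, -0.3, -3.6]
opening: 29.6
gripper_force: 35.0
```

Request:
{"method": "move_arm", "body": {"plan": "0.012 0.015 0 0 0 0; 0.006 0.02 0 0 0 0; 0 0.025 0 0 0 0; 0 0.025 0 0 0 0; 0 0.025 0 0 0 0; 0 0.02 0 0 0 0; 0 0.012 0 0 0 0; 0 0.006 0 0 0 0"}}

```text
time: 30.8
tcp_pos: [625.4, 74.1, 172.8]
tool_rot: [0.707, 0.707, -0.001, -0.0]
force: [-0.5, -0.2, -3.9]
opening: 29.7
gripper_force: 35.0
```

Request:
{"method": "move_arm", "body": {"plan": "0 0.003 0.01 0 0 0; 0 0.002 0.02 0 0 0; 0 0 0.02 0 0 0; 0 0 0.01 0 0 0; 0 0 0 0 0 0; 0 0 0 0 0 0; 0 0 0 0 0 0; 0 0 0 0 0 0"}}

```text
time: 31.47
tcp_pos: [630.8, 74.5, 116.0]
tool_rot: [0.707, 0.707, 0.001, 0.001]
force: [-0.1, -0.1, -3.3]
opening: 29.4
gripper_force: 35.0
```

Run:
```python
from h import *
s=sense(); print(s['opening'],s['gripper_force'],s['force']); go(632,76,97.5,0)
```

```text
29.37302100895356 34.999061822891235 [-0.0588298  -0.09024709 -3.28597898]
t 31.4667 tcp [630.8  74.5 116. ] shift now-axes [0.0015 0.0012 0.0185] turn [ 0.2 -0.  -0. ] shift final-axes [0.0015 0.0012 0.0185] q7 0.03
```

Request:
{"method": "move_arm", "body": {"plan": "0.001 0.0005 0.008 0 0 0; 0.0005 0.0005 0.006 0 0 0; 0 0 0.003 0 0 0; 0 0 0 0 0 0; 0 0 0 0 0 0; 0 0 0 0 0 0"}}

```text
time: 31.97
tcp_pos: [631.1, 76.1, 97.5]
tool_rot: [0.707, 0.707, 0.0, 0.0]
force: [-0.3, -0.2, -3.0]
opening: 29.4
gripper_force: 35.0
```

Request:
{"method": "move_arm", "body": {"plan": "0 0 0.0006 0 0 0; 0 0 0 0 0 0; 0 0 0 0 0 0"}}

```text
time: 32.22
tcp_pos: [631.2, 76.2, 97.5]
tool_rot: [0.707, 0.707, 0.0, 0.0]
force: [-0.6, 1.1, 0.2]
opening: 29.3
gripper_force: 35.0
```

Contact. Release and withdraw upward, then check.

Request:
{"method": "move_arm", "body": {"plan": "0 0 0 0 0 0; 0 0 0 0 0 0; 0 0 0 0 0 0; 0 0 0 0 0 0; 0 0 0 0 0 0; 0 0 -0.01 0 0 0; 0 0 -0.02 0 0 0; 0 0 -0.03 0 0 0", "fingers": 60}}

```text
time: 32.88
tcp_pos: [628.8, 75.8, 155.6]
tool_rot: [0.707, 0.707, -0.002, -0.002]
force: [1.3, -0.0, 0.3]
opening: 70.8
gripper_force: 0.0
```

Request:
{"method": "move_arm", "body": {"plan": "0 0 -0.03 0 0 0; 0 0 -0.03 0 0 0; 0 -0.02 0 0 0 0; 0 -0.03 0 0 0 0; 0 -0.03 0 0 0 0; 0 -0.03 0 0 0 0; 0 -0.02 0 0 0 0; 0 0 0 0 0 0"}}

```text
time: 33.55
tcp_pos: [496.8, 76.0, 218.0]
tool_rot: [0.707, 0.707, -0.001, -0.001]
force: [0.0, -0.8, 0.6]
opening: 71.0
gripper_force: 0.0
```

Run:
```python
from h import *
q=read_camera('scene'); save(q,'end.png',(190,80,430,350),2.2)
g=q['img'].astype(int); dark=((g.max(2)<62)&(g.max(2)-g.min(2)<22)).astype(np.uint8)
nn,lab,st,ce=cv2.connectedComponentsWithStats(dark)
for X,h in(((637,176),180),((632,76),152),((627,-24),124),((622,-124),96)):
    u=proj(q,(*X,h+3-12)); i=min(range(1,nn),key=lambda i:np.hypot(*(ce[i]-u))); print(np.round(u,1),ce[i].round(1),st[i],back(q,ce[i],h-9).round(1))
for n in('caddy','soap_dish'): print(n,[np.round(b['extent']).tolist() for b in boxes_of(q,n)])
```

```text
[326.4 143.7] [326.1 144.1] [321 138  11  13 111] [636.9 174.2 171. ]
[306.5 173.8] [306.5 173.7] [301 168  13  13 115] [631.8  76.2 143. ]
[285.8 205.2] [297.5 207. ] [280 196  39  21 341] [655.9 -13.  115. ]
[264.2 238. ] [256. 252.] [256 252   1   1   1] [ 626.  -169.4   87. ]
caddy [[338.0, 88.0, 411.0, 173.0]]
soap_dish [[216.0, 286.0, 258.0, 343.0]]
```

View pics/end.png

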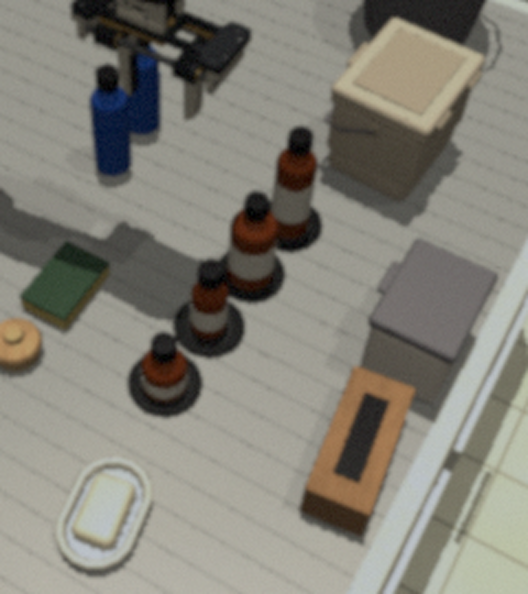

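All four stand upright and centred, descending in height from the caddy at (400,100) to the soap dish at (105,515). Both end objects are where they started, so I hand the job in.

```bash
python3 -c "
from station import *
print(finish_job())"
```

```text
the job is handed in; nothing more can be done
None
```

The four amber bottles are lined up on the coasters, tallest by the caddy and shortest by the soap dish; the last camera view shows all four upright, and the job is handed in.

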